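# Turn the bead carousel to the square box

## Task

On the shop counter stands a bead carousel: a round turning wooden deck with pegs around its rim and five small lidded pots on it. Push its rim or the rim pegs round gently with the fingertips until the one square box stands at the front, squarely in line with the carousel's brass pointer, then leave the carousel standing still. Do not touch or lift the pots, grasp nothing, and leave everything else on the counter as it is.

Things in the scene. Friction and masses are not known exactly. Their poses are not given: they have to be found in the camera images.
- carousel: The carousel's fixed foot; origin on the counter (z = 0) on the turning axis, z up. Its own -x direction is the front: there a flat brass pointer 40 mm wide, ending in a point, 14 mm high, lies on the counter and sticks out from under the deck to 210 mm from the axis. The foot may stand at different places and headings.
- deck (a joint): Angle of the turning deck (rad), counter-clockwise from above positive, free to turn either way for several turns. A wooden disc 270 mm across, 12 mm thick, its top 42 mm above the counter, with a central stub 24 mm across and 30 mm tall. It turns easily (about 1 N at the rim), carries the pots with it and stops where it is left.
- peg (a point): One of the eight equal rim pegs of the deck: the middle of its top end. Upright wooden pegs 12 mm across, standing 30 mm above the deck's top (tops 72 mm above the counter), all on a circle of 125 mm radius about the turning axis, evenly spaced at 45 degrees. They are fixed to the deck and are good to push sideways. This one is otherwise like the rest.
- square_box: The one square container on the deck: a lidded box 44 x 44 mm, 44 mm tall, white with a grey lid, standing loose about 62 mm from the turning axis at any heading; origin at the centre of its underside (42 mm above the counter). It must come to the front, above the line of the pointer; its own heading does not matter. Not to be touched.
- jar_a: Lidded round pot, white with a grey lid, 42 mm across and 34 mm tall, standing loose on the deck; origin at the centre of its underside. Not to be touched.
- jar_b: Lidded round pot, white with a grey lid, 36 mm across and 44 mm tall, standing loose on the deck; origin at the centre of its underside. Not to be touched.
- jar_c: Lidded round pot, white with a grey lid, 42 mm across and 44 mm tall, standing loose on the deck; origin at the centre of its underside. Not to be touched.
- jar_d: Lidded round pot, white with a grey lid, 36 mm across and 34 mm tall, standing loose on the deck; origin at the centre of its underside. Not to be touched.
- mug: Bystander on the counter, not to be disturbed: white mug 76 mm across and 85 mm tall; origin at the centre of its underside.
- dish: Bystander on the counter, not to be disturbed: white bowl 90 mm across and 30 mm tall; origin at the centre of its underside.
- spool: Bystander on the counter, not to be disturbed: wooden spool 48 mm across and 42 mm tall; origin at the centre of its underside.
- brush: Bystander on the counter, not to be disturbed: brush about 200 mm long lying flat; origin near its middle, underside.
- glue: Bystander on the counter, not to be disturbed: white bottle 40 mm across and 100 mm tall; origin at the centre of its underside.
- bead_jar: Bystander on the counter, not to be disturbed: clear jar 52 mm across and 70 mm tall; origin at the centre of its underside.

How it is judged:
By the outcome, as a careful person would: the job done as asked, in the order asked, and still so for the second after the job is handed in, with the robot touching nothing.
It also fails if it takes over 58 s, if anything falls off the work surface, if the arm or the gripper's body presses on something with over 40 N, if the wrist force passes 120 N, or if a joint passes its speed limit or range.

## Robot

A 7-joint arm with a two-finger parallel gripper is mounted at the origin on the work surface. World frame = base frame: x ahead of the robot, y to its left, z up, the work surface at z = 0. Lengths are in m, angles in rad, forces in N, time in s.
With the tool pointing down it reaches from about 0.4 to 0.85 m from the base axis. Payload 10.4 kg.
Tool frame: the origin (TCP) lies midway between the tips of the shut fingers; the grasp point (between the pads) lies 19 mm behind it (r.grasp_offset is the distance from the TCP to the grasp point, in m); x points along the fingers, y is the direction in which the jaws open and shut, and the axes are right-handed (so a half turn about x gives the same grasp; the last joint's range is limited). The gripper opens to 87 mm and grips with 3 to 60 N. Pads are 19 mm wide; open, the fingers measure 117 mm over their backs; the gripper's body (75 mm by 190 mm) begins 51 mm behind the grasp point.
Start: joints at [1.083, 0.332, -0.065, 1.46, 0.022, 1.35, -0.088], TCP at [0.28, -0.559, 0.223] pointing down, gripper open.
Joint ranges: [-2.6, 2.6], [-0.5, 2.12], [-1.47, 1.34], [0.16, 2.42], [-1.27, 4.41], [0.06, 2.06], [-2.6, 2.6]. Speed limits (rad/s): [2.22, 2.22, 2.79, 2.79, 3.14, 3.14, 3.14].

## Interface

Orientations are given as a unit quaternion [x, y, z, w].
In Python, from bench import r, vision, close_job gives the robot as it stands. The module is installed in compiled form; this text tells all that it offers.
- The arm moves only by the shell command python3 -m pendant 'ROWS' [OPENING] [FORCE]. ROWS is text: rows parted by semicolons, each of 6 numbers parted by spaces: the shift along the tool's x, y, z in units of 0.25 m (1.0 is 0.25 m), then the turn, a rotation vector about the tool's x, y, z in units of 1.5 rad (1.0 is 1.5 rad). A call has 1 to 8 rows; each row is the pose to reach, as a shift and turn from the pose commanded when the call began, along the tool's axes at that moment; what a row does not reach only later rows make up. A row lasts 1/10 s, in which the tool goes at most 50 mm and 8.59 degrees, less where a joint would pass 70% of its speed; a pose out of reach is approached as far as the arm can. A call with a number of a shift or a turn outside -1 to 1 is refused whole. A call with a gripper value outside its range is refused whole. OPENING is the gripper command: -1 is shut, 1 is fully open, values between are in proportion, set as the call begins (- or left out, the last holds). The fingers move at their own pace and stop on an object; FORCE is the grip in N (left out, the last holds). Time passes only in rows, so rows that repeat a pose let the fingers close. It gives the time, the measured TCP pose, the force and the opening at its end, in the units of the state.
- r.read_state(): the state, without advancing time (a new reading comes with each control period).
- vision.camera(name): name is "scene" or "top"; returns (picture, depth): 480x640x3 uint8, blue, green, red; 480x640 float32, m along the optical axis (not along the pixel's ray), 0 where there is no reading.
- vision.get_calibration(name): a dict with "camera_matrix" (3x3 intrinsics, pixels), "rvec" (rotation vector, rad) and "tvec" (3), from world to camera coordinates, as OpenCV has them. Camera axes: x right, y down, z forward; pixel columns grow to the right and rows downward; lengths in m; the calibration is good to about 2 mm. A picture is of the moment at which its call begins. get_calibration takes no time and is no camera call.
- close_job(): hands the job in, once; it reports no verdict.
The state is a dict: "time": time; "joint_positions": joint angles; "joint_vel": joint speeds; "joint_torque": joint torques, N m; "ee_pos": TCP position; "eef_rot": TCP orientation; "ft_force": force on the tool from outside, world axes, zero at the start; "torque": the same for the moment, N m; "width": finger opening in m.
Only numpy, scipy, OpenCV 4.12 (cv2) and the standard library are available. Lean on these libraries where they do the work, as an engineer would, in place of code of your own. Each camera call takes 0.05 s, during which the arm holds its last target. There are 200 camera calls.

## Working session

There is one attempt and no reset: what is moved stays moved. The work goes in short steps, Python scripts to look and compute and a shell command to move; the robot and the scene stay as the last step left them, time stands still between calls to the robot, and variables do not carry over. Pictures are saved under pics/ and viewed, about 8 in all and at most 12, crops included, and the job is handed in when it is done.

```bash
mkdir -p pics; ls; python3 - <<'E'
from bench import r,vision
import cv2,numpy as np
s=r.read_state();print({k:np.round(v,4) for k,v in s.items() if k in('time','ee_pos','eef_rot','width','ft_force')})
for n in('top','scene'):
    c=vision.get_calibration(n);R=cv2.Rodrigues(c['rvec'])[0];print(n,c['camera_matrix'],-R.T@np.ravel(c['tvec']),R)
    p,d=vision.camera(n);cv2.imwrite(f'pics/{n}0.png',p);np.save(f'{n}0.npy',d)
E
```

```text
pics
{'time': np.float64(0.0), 'ee_pos': array([ 0.28  , -0.5584,  0.2218]), 'eef_rot': array([-0.688 , -0.1633,  0.6882, -0.1624]), 'ft_force': array([-0.1829, -0.0239,  0.3749]), 'width': np.float64(0.0869)}
top [[595.83673007   0.         324.28833049]
 [  0.         595.83673007 246.69404259]
 [  0.           0.           1.        ]] [0.41756482 0.03040927 1.47618273] [[ 0.01112994 -0.99989167  0.00963169]
 [-0.99549156 -0.0119873  -0.09408968]
 [ 0.09419495 -0.00854105 -0.99551713]]
scene [[526.81677513   0.         315.32796492]
 [  0.         526.81677513 242.0729132 ]
 [  0.           0.           1.        ]] [ 1.35970597 -0.20068109  0.92521208] [[ 0.29351667  0.95594744  0.00352977]
 [ 0.68882708 -0.20893617 -0.69416348]
 [-0.6628463   0.20617995 -0.71980873]]
```

View pics/top0.png

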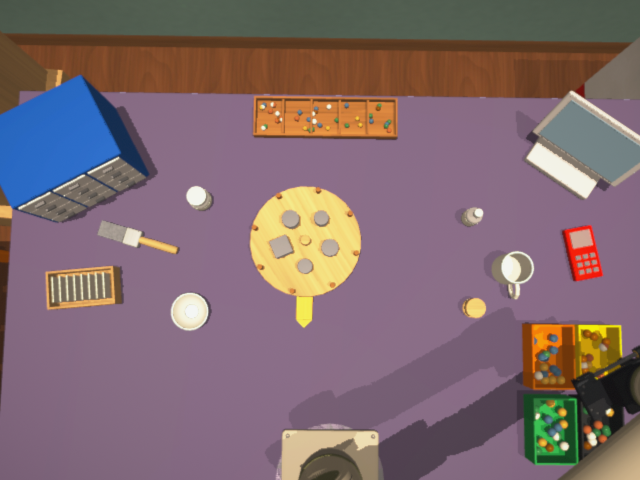

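View pics/scene0.png

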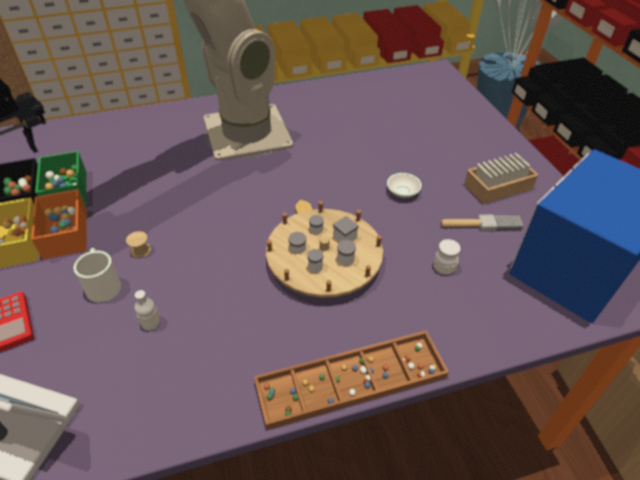

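The top view shows the carousel centre near (305,241), the pointer tip near (304,326) towards the robot, and the square box at (281,246). The box has to turn about 85° counter-clockwise. Next I'll measure these properly.

```bash
cat > m.py <<'E'
import cv2,numpy as np
from bench import r,vision
def ray(n,uv,z):
    c=vision.get_calibration(n);R=cv2.Rodrigues(c['rvec'])[0];C=-R.T@np.ravel(c['tvec'])
    uv=np.atleast_2d(np.float64(uv));k=cv2.undistortPoints(uv.reshape(-1,1,2),c['camera_matrix'],None)[:,0]
    d=np.c_[k,np.ones(len(k))]@R
    return C+d*((z-C[2])/d[:,2])[:,None]
def cloud(n,d):
    c=vision.get_calibration(n);K=c['camera_matrix'];R=cv2.Rodrigues(c['rvec'])[0];C=-R.T@np.ravel(c['tvec'])
    v,u=np.mgrid[:480,:640];p=np.dstack([(u-K[0,2])/K[0,0],(v-K[1,2])/K[1,1],np.ones_like(d)])*d[...,None]
    return p@R+C
def blobs(m,amin=4):
    n,l,s,c=cv2.connectedComponentsWithStats(m.astype(np.uint8));return [(c[i],s[i,4],l==i) for i in range(1,n) if s[i,4]>=amin]
def look(n='top',tag=None,c0=None):
    p,d=vision.camera(n)
    if tag: cv2.imwrite(f'pics/{tag}.png',p)
    return p,d
def analyse(p,d,verbose=True):
    X=cloud('top',d);h=cv2.cvtColor(p,cv2.COLOR_BGR2HSV).astype(int);H,S,V=h[...,0],h[...,1],h[...,2]
    reg=np.zeros(H.shape,bool);reg[170:345,235:375]=1
    out={}
    yel=reg&(H>=22)&(H<=34)&(S>190)&(V>120)
    grey=reg&(S<60)&(V>60)&(X[...,2]>.06)
    brown=reg&(H<15)&(S>120)&(V<170)
    return X,yel,grey,brown,h
E
python3 - <<'E'
from m import *
p=cv2.imread('pics/top0.png');d=np.load('top0.npy')
X,y,g,b,h=analyse(p,d)
for u,v in((305,310),(290,282),(281,246),(318,190),(290,219)):print((u,v),h[v,u],X[v,u].round(3))
for n,m in(('yel',y),('grey',g),('brown',b)):
    for c,a,l in blobs(m):print(n,c.round(1),a,'depth xyz',np.median(X[l],0).round(4))
# deck from depth
m=(abs(X[...,2]-.042)<.006)&(np.hypot(X[...,0]-.45,X[...,1]-.07)<.25)
c,a,l=max(blobs(m),key=lambda t:t[1]);k,_=cv2.findContours(l.astype(np.uint8),0,1)
e=cv2.fitEllipse(max(k,key=len));print('deck',e,a,ray('top',e[0],.042))
E
```

```text
(305, 310) [ 29 165 245] [0.4   0.063 0.014]
(290, 282) [ 21 137 240] [0.467 0.1   0.041]
(281, 246) [ 14  36 189] [0.55  0.12  0.085]
(318, 190) [ 14 180 221] [0.686 0.035 0.073]
(290, 219) [ 14  37 187] [0.613 0.1   0.088]
grey [290.  218.7] 227 depth xyz [0.6138 0.0998 0.0851]
grey [320.7 218. ] 162 depth xyz [0.617  0.0271 0.0848]
grey [280.7 246.4] 326 depth xyz [0.5494 0.1201 0.0855]
grey [329.4 247.4] 212 depth xyz [0.5491 0.0071 0.0757]
grey [304.5 265.7] 157 depth xyz [0.504  0.0635 0.0758]
brown [317.4 191.4] 5 depth xyz [0.6845 0.0373 0.0582]
brown [278.7 197. ] 6 depth xyz [0.6698 0.1291 0.0625]
brown [349.2 214.8] 5 depth xyz [ 0.6284 -0.0401  0.0622]
brown [255.2 228.8] 4 depth xyz [0.5926 0.1837 0.0583]
deck ((305.3546142578125, 241.5970916748047), (108.2013931274414, 109.13018798828125), 73.25900268554688) 7548 [[0.5650984 0.0640431 0.042    ]]
```

```bash
cat >> m.py <<'E'
def measure(p,d):
    X,_,g,_,h=analyse(p,d);H,S,V=h[...,0],h[...,1],h[...,2]
    reg=np.zeros(H.shape,bool);reg[170:345,235:375]=1
    y=reg&(H>=26)&(H<=34)&(S>145)&(V>150)&(X[...,2]<.025)
    yb=max(blobs(y),key=lambda t:t[1]);k,_=cv2.findContours(yb[2].astype(np.uint8),0,1)
    P=ray('top',np.argwhere(yb[2])[:,::-1],.014)[:,:2]
    vx,vy,x0,y0=cv2.fitLine(P.astype(np.float32),2,0,.01,.01).ravel()
    tip=P[np.argmin(P[:,0])];ln=np.array([vx,vy]);ln*=np.sign(-ln[0])
    c=np.array([.5651,.0640])
    pk=reg&(H<18)&(S>110)&(abs(X[...,2]-.071)<.006)
    pegs=[(ray('top',q,.072)[0,:2],a) for q,a,_ in blobs(pk,3)]
    lids=[]
    for q,a,l in blobs(g,60):
        z=np.median(X[l][:,2]);k,_=cv2.findContours(l.astype(np.uint8),0,1);k=max(k,key=len)
        lids.append((ray('top',q,z)[0],a,a/np.prod(cv2.minAreaRect(k)[1])))
    return c,P.mean(0),tip,ln,pegs,lids
def ang(v):return np.degrees(np.arctan2(v[1],v[0]))%360
def report(p,d):
    c,pm,tip,ln,pegs,lids=measure(p,d)
    print('pointer mean',pm.round(4),'tip',tip.round(4),'len',np.hypot(*(tip-c)).round(4),'dir from c',ang(pm-c).round(2),'line',ang(ln).round(2))
    for q,a in pegs:print('peg',q.round(4),a,np.hypot(*(q-c)).round(4),ang(q-c).round(1))
    for q,a,f in lids:print('lid',q.round(4),a,round(f,2),np.hypot(*(q[:2]-c)).round(4),ang(q[:2]-c).round(2))
E
python3 - <<'E'
from m import *
p=cv2.imread('pics/top0.png');report(p,np.load('top0.npy'))
# second view: pegs & square box lid & deck
q=cv2.imread('pics/scene0.png');d=np.load('scene0.npy');X=cloud('scene',d);h=cv2.cvtColor(q,40).astype(int)
near=np.hypot(X[...,0]-.565,X[...,1]-.064)<.15
for c,a,l in blobs(near&(h[...,1]<70)&(X[...,2]>.072),20):
    print('scene lid',c.round(1),a,np.percentile(X[l],[10,50,90],axis=0).round(3).tolist())
for c,a,l in blobs(near&(h[...,0]<18)&(h[...,1]>100)&(X[...,2]>.06)&(X[...,2]<.08),3): print('scene peg',np.median(X[l],0).round(3),a, X[l][:,2].max().round(3))
m=near&(abs(X[...,2]-.042)<.004);Q=X[m][:,:2];print('scene deck',cv2.minEnclosingCircle(Q.astype(np.float32)))
E
```

```text
pointer mean [0.4003 0.0658] tip [0.3614 0.0675] len 0.2037 dir from c 179.37 line 179.41
peg [0.6883 0.0353] 19 0.1265 346.9
peg [0.6735 0.13  ] 18 0.1269 31.3
peg [ 0.6326 -0.0417] 19 0.1254 302.6
peg [0.5964 0.1859] 18 0.1258 75.6
peg [ 0.5383 -0.0567] 18 0.1236 257.5
peg [0.5023 0.1703] 21 0.1235 120.6
peg [ 0.4617 -0.0008] 18 0.122 212.1
peg [0.4468 0.0931] 19 0.1218 166.2
lid [0.6143 0.0999 0.0851] 227 0.89 0.0609 36.09
lid [0.617  0.0276 0.0848] 162 0.9 0.0634 324.95
lid [0.5487 0.1205 0.0855] 326 1.0 0.0589 106.2
lid [0.5486 0.0062 0.0757] 212 0.94 0.0601 254.06
lid [0.5046 0.0644 0.0758] 157 0.93 0.0605 179.63
scene lid [315.9 220.4] 119 [[0.497, 0.054, 0.073], [0.51, 0.065, 0.075], [0.523, 0.076, 0.077]]
scene lid [345.3 226.6] 321 [[0.539, 0.103, 0.079], [0.558, 0.12, 0.085], [0.576, 0.138, 0.087]]
scene lid [297.  238.3] 182 [[0.539, -0.007, 0.073], [0.554, 0.007, 0.075], [0.568, 0.02, 0.077]]
scene lid [346.1 248.3] 249 [[0.606, 0.086, 0.078], [0.623, 0.099, 0.085], [0.638, 0.114, 0.087]]
scene lid [315.  256.3] 197 [[0.611, 0.015, 0.078], [0.626, 0.027, 0.085], [0.638, 0.038, 0.087]]
scene peg [0.452 0.094 0.069] 22 0.072
scene peg [0.508 0.171 0.07 ] 20 0.074
scene peg [0.467 0.    0.07 ] 20 0.075
scene peg [0.602 0.185 0.069] 24 0.075
scene peg [ 0.546 -0.055  0.07 ] 29 0.075
scene peg [0.58  0.063 0.065] 36 0.075
scene peg [0.679 0.13  0.069] 33 0.074
scene peg [ 0.639 -0.042  0.07 ] 32 0.074
scene peg [0.695 0.036 0.069] 38 0.073
scene deck ((0.5707718729972839, 0.06521295011043549), 0.13635127246379852)
```

```bash
cat >> m.py <<'E'
from scipy.spatial.transform import Rotation as Ro
def togo(world,yaw=None):
    "rows (units) from present pose to world TCP; yaw = world heading of tool y (deg), tool x straight down"
    s=r.read_state();R=Ro.from_quat(s['eef_rot']);M=R.as_matrix()
    sh=M.T@(np.array(world)-s['ee_pos'])/.25
    t=np.zeros(3)
    if yaw is not None:
        a=np.radians(yaw);x=np.array([0,0,-1.]);y=np.array([np.cos(a),np.sin(a),0]);T=np.c_[x,y,np.cross(x,y)]
        t=Ro.from_matrix(M.T@T).as_rotvec()/1.5
    return ' '.join(f'{v:.3f}' for v in np.r_[sh,t])
E
python3 - <<'E'
from m import *
s=r.read_state();print(Ro.from_quat(s['eef_rot']).as_matrix().round(3),s['joint_positions'].round(2))
M=Ro.from_quat(s['eef_rot']).as_matrix();print('heading y',ang(M[:2,1]))
print(togo([.545,.192,.22],100),'|',togo([.545,.192,.22],280))
E
```

```text
[[-0.001  0.448 -0.894]
 [ 0.001 -0.894 -0.448]
 [-1.    -0.001  0.   ]] [ 1.08  0.33 -0.06  1.46  0.02  1.35 -0.09]
heading y 296.63180390196317
0.010 -2.208 -2.293 -1.901 -0.001 0.000 | 0.010 -2.208 -2.293 0.194 0.000 0.001
```

```bash
python3 -m pendant '0 -0.14 -0.14 0 0 0;0 -0.28 -0.28 0 0 0;0 -0.42 -0.42 0 0 0;0 -0.56 -0.56 0 0 0;0 -0.7 -0.7 0 0 0;0 -0.84 -0.84 0 0 0;0 -1 -1 0 0 0;0 -1 -1 0 0 0' -1
python3 -m pendant '0 -0.14 -0.14 0 0 0;0 -0.28 -0.28 0 0 0;0 -0.42 -0.42 0 0 0;0 -0.56 -0.56 0 0 0;0 -0.7 -0.7 0 0 0;0 -0.84 -0.84 0 0 0;0 -1 -1 0 0 0;0 -1 -1 0 0 0'
python3 -c "
from m import *
print(togo([.545,.192,.22],15),r.read_state()['joint_positions'].round(2))"
```

```text
time: 0.9
ee_pos: [0.3935, -0.2175, 0.2227]
eef_rot: [0.688, 0.166, -0.687, 0.165]
ft_force: [-0.0, -0.3, 0.8]
width: 0.0308
time: 1.7
ee_pos: [0.5031, 0.1185, 0.2224]
eef_rot: [0.688, 0.166, -0.687, 0.164]
ft_force: [-0.8, -0.8, -0.2]
width: 0.0003
0.011 -0.186 -0.283 -0.907 -0.002 0.001 [ 0.35  0.16 -0.73  1.71  0.1   1.31 -1.5 ]
```

```bash
python3 -m pendant '0 -0.06 -0.09 -0.09 0 0;0 -0.12 -0.19 -0.18 0 0;0 -0.19 -0.28 -0.27 0 0;0 -0.19 -0.28 -0.36 0 0;0 -0.19 -0.28 -0.45 0 0;0 -0.19 -0.28 -0.54 0 0;0 -0.19 -0.28 -0.63 0 0;0 -0.19 -0.28 -0.72 0 0'
python3 - <<'E'
from m import *
print(togo([.545,.194,.22],15),togo([.545,.194,.054],15),r.read_state()['joint_positions'].round(2))
E
```

```text
time: 2.5
ee_pos: [0.5444, 0.1852, 0.2221]
eef_rot: [-0.505, -0.495, 0.506, -0.495]
ft_force: [-0.5, -0.4, 0.2]
width: 0.0003
0.008 0.002 -0.035 -0.189 0.000 0.001 0.672 0.002 -0.036 -0.189 0.000 0.001 [ 0.32  0.35 -0.9   1.56  0.28  1.37 -0.63]
```

Next: finish the turn, drop partway to z≈0.1, and look before going lower.

```bash
python3 -m pendant '0 0 -0.03 -0.09 0 0;0.1 0 -0.035 -0.19 0 0;0.2 0 -0.035 -0.19 0 0;0.3 0 -0.035 -0.19 0 0;0.4 0 -0.035 -0.19 0 0;0.46 0 -0.035 -0.19 0 0;0.48 0 -0.035 -0.19 0 0;0.48 0 -0.035 -0.19 0 0'
python3 - <<'E'
from m import *
p,d=look('top','top1');q,e=look('scene','scene1')
cv2.imwrite('pics/c1.png',np.hstack([cv2.resize(p[160:310,230:380],(400,400)),cv2.resize(q[150:310,240:400],(400,400))]))
print(togo([.545,.194,.054],15))
E
```

```text
time: 3.3
ee_pos: [0.5445, 0.1947, 0.1024]
eef_rot: [0.431, 0.56, -0.431, 0.56]
ft_force: [-0.5, -0.6, -0.2]
width: 0.0004
0.198 -0.002 0.004 -0.002 -0.000 -0.001
```

View pics/c1.png

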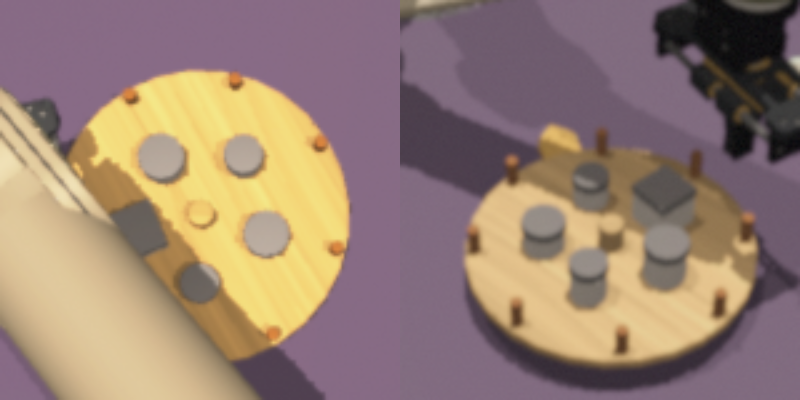

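Left half (top view): the arm hides part of the deck. Right half (scene view): the fingertip at (740,150) is above the gap between the pegs at (697,163) and (747,228), clear of the pots. I'll lower it and work out the arc.

```bash
cat >> m.py <<'E'
C=np.array([.5675,.0644])
def arc(ths,R=.130,z=.054):
    for t in ths:
        a=np.radians(t);print(f'{t:6.1f}:',togo([C[0]+R*np.cos(a),C[1]+R*np.sin(a),z],t-90))
E
python3 -m pendant '0.04 0 0 0 0 0;0.08 0 0 0 0 0;0.12 0 0 0 0 0;0.16 0 0 0 0 0;0.19 0 0 0 0 0;0.2 0 0 0 0 0'
python3 -c "
from m import *
arc([105,110,115,120,125,130])"
```

```text
time: 4.0
ee_pos: [0.544, 0.1948, 0.0513]
eef_rot: [0.431, 0.561, -0.432, 0.56]
ft_force: [-0.4, -0.3, -0.2]
width: 0.0004
 105.0: -0.011 -0.044 0.008 -0.002 -0.000 0.001
 110.0: -0.011 -0.089 0.010 -0.060 -0.000 0.001
 115.0: -0.010 -0.134 0.016 -0.118 -0.000 0.001
 120.0: -0.010 -0.179 0.026 -0.176 -0.000 0.001
 125.0: -0.010 -0.222 0.040 -0.235 -0.000 0.001
 130.0: -0.010 -0.264 0.057 -0.293 -0.000 0.001
```

```bash
python3 -m pendant '-0.01 -0.025 0.006 0 0 0;-0.01 -0.05 0.008 -0.01 0 0;-0.01 -0.08 0.01 -0.05 0 0;-0.01 -0.11 0.012 -0.09 0 0;-0.01 -0.14 0.017 -0.125 0 0;-0.01 -0.17 0.024 -0.165 0 0;-0.01 -0.2 0.032 -0.205 0 0;-0.01 -0.23 0.043 -0.245 0 0'
python3 -c "
from m import *
arc([130,135,140,145,150,155,160])
p,d=look('scene','scene2');cv2.imwrite('pics/c2.png',cv2.resize(p[150:310,240:400],(500,500)))"
```

```text
time: 4.8
ee_pos: [0.4915, 0.1697, 0.0557]
eef_rot: [0.321, 0.63, -0.32, 0.631]
ft_force: [1.2, 0.5, 1.4]
width: 0.0006
 130.0: 0.007 -0.038 0.000 -0.046 0.001 -0.001
 135.0: 0.007 -0.083 0.006 -0.104 0.001 -0.001
 140.0: 0.007 -0.127 0.015 -0.162 0.001 -0.001
 145.0: 0.006 -0.171 0.027 -0.220 0.001 -0.001
 150.0: 0.006 -0.213 0.044 -0.278 0.001 -0.001
 155.0: 0.006 -0.254 0.064 -0.336 0.001 -0.001
 160.0: 0.006 -0.292 0.088 -0.395 0.001 -0.000
```

View pics/c2.png

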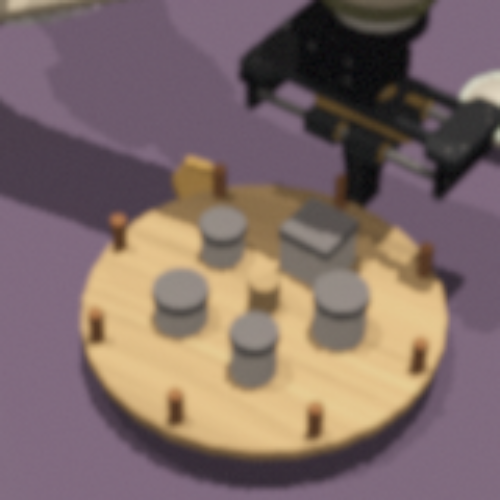

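The finger (362,180) is pushing the peg at (341,190). The deck is turning counter-clockwise and the pots ride along undisturbed, so I'll continue.

```bash
python3 -m pendant '0 -0.035 0 -0.04 0 0;0 -0.065 0.003 -0.08 0 0;0 -0.095 0.008 -0.12 0 0;0 -0.125 0.015 -0.16 0 0;0 -0.15 0.021 -0.195 0 0;0 -0.18 0.03 -0.235 0 0;0 -0.21 0.043 -0.275 0 0;0 -0.24 0.057 -0.315 0 0'
python3 -c "
from m import *
arc([155,160,165,170,175,180])
p,d=look('scene','scene3');q,e=look('top','top3');cv2.imwrite('pics/c3.png',np.hstack([cv2.resize(q[160:310,230:380],(400,400)),cv2.resize(p[150:310,240:400],(400,400))]))"
```

```text
time: 5.65
ee_pos: [0.4516, 0.123, 0.0555]
eef_rot: [0.165, 0.687, -0.165, 0.688]
ft_force: [1.3, -0.2, 0.2]
width: 0.0004
 155.0: 0.006 -0.017 -0.000 -0.022 0.001 -0.000
 160.0: 0.006 -0.062 0.003 -0.080 0.001 -0.000
 165.0: 0.006 -0.107 0.011 -0.139 0.001 -0.000
 170.0: 0.006 -0.150 0.022 -0.197 0.001 -0.000
 175.0: 0.006 -0.193 0.037 -0.255 0.001 -0.000
 180.0: 0.006 -0.235 0.056 -0.313 0.001 -0.000
```

View pics/c3.png

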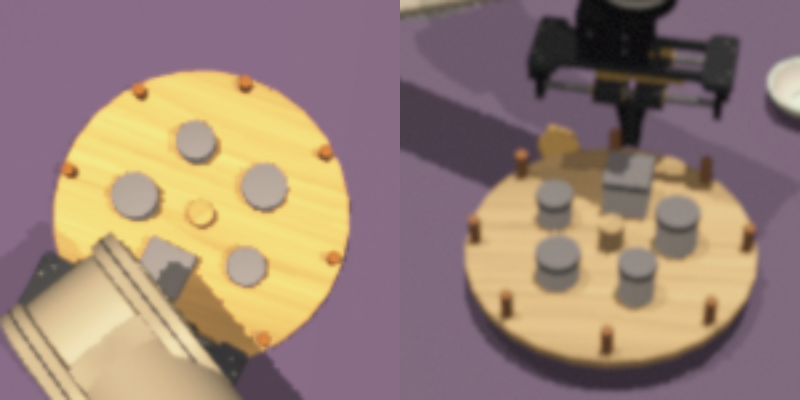

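Left (top view): the box is now at about (165,268) in the crop, below-left of centre and partly hidden. Right (scene view): the finger is behind the peg. I'll track deck rotation by the peg phase and push on, short of the goal.

```bash
cat >> m.py <<'E'
def phase(p,d):
    pg=[q for q,a in measure_pegs(p,d)]
    A=np.array([ang(q-C) for q in pg if abs(np.hypot(*(q-C))-.125)<.006])
    ph=np.degrees(np.angle(np.exp(1j*np.radians(A*8)).mean()))/8%45
    return ph,len(A),A.round(1)
def measure_pegs(p,d):
    X=cloud('top',d);h=cv2.cvtColor(p,cv2.COLOR_BGR2HSV).astype(int)
    reg=np.zeros(X.shape[:2],bool);reg[170:345,235:375]=1
    return [(ray('top',q,.072)[0,:2],a) for q,a,_ in blobs(reg&(h[...,0]<18)&(h[...,1]>110)&(abs(X[...,2]-.071)<.006),8)]
E
python3 -m pendant '0 -0.03 0 -0.04 0 0;0 -0.055 0.002 -0.07 0 0;0 -0.08 0.006 -0.105 0 0;0 -0.105 0.01 -0.135 0 0;0 -0.13 0.016 -0.165 0 0;0 -0.15 0.022 -0.195 0 0;0 -0.155 0.023 -0.2 0 0;0 -0.155 0.023 -0.2 0 0'
python3 - <<'E'
from m import *
p0=cv2.imread('pics/top0.png');print(phase(p0,np.load('top0.npy')))
p,d=look('top','top4');print(phase(p,d))
for q,a,f in measure(p,d)[5]:print('lid',q.round(4),a,round(f,2),np.hypot(*(q[:2]-C)).round(4),ang(q[:2]-C).round(2))
arc([170,175,180,185])
E
```

```text
time: 6.55
ee_pos: [0.4391, 0.0861, 0.0552]
eef_rot: [0.061, 0.704, -0.062, 0.705]
ft_force: [-0.3, 0.3, 0.6]
width: 0.0003
(np.float64(31.587912161321256), 8, array([346.5,  31.8, 301.5,  76.6, 256.5, 121.6, 211.6, 166.6]))
(np.float64(43.166990723336184), 6, array([358.1,  43.2, 313.2,  88.1, 268. , 223.4]))Traceback (most recent call last):
  File "<stdin>", line 4, in <module>
  File "m.py", line 30, in measure
    yb=max(blobs(y),key=lambda t:t[1]);k,_=cv2.findContours(yb[2].astype(np.uint8),0,1)
ValueError: max() iterable argument is empty
```

```bash
python3 -c "
from m import *
arc([173,176,179,183])"
```

```text
173.0: 0.005 -0.024 0.002 -0.034 0.000 0.000
 176.0: 0.005 -0.051 0.004 -0.069 0.000 0.000
 179.0: 0.005 -0.078 0.008 -0.104 0.000 0.000
 183.0: 0.005 -0.114 0.014 -0.151 0.000 0.000
```

Push, then back off and lift clear so the top camera can see.

```bash
python3 -m pendant '0 -0.02 0.001 -0.025 0 0;0 -0.04 0.003 -0.05 0 0;0 -0.06 0.005 -0.08 0 0;0 -0.08 0.008 -0.105 0 0;0 -0.1 0.011 -0.13 0 0;0 -0.11 0.013 -0.145 0 0;0 -0.114 0.014 -0.15 0 0;0 -0.114 0.014 -0.15 0 0'
python3 - <<'E'
from m import *
p,d=look('top','top5');print(phase(p,d))
M=Ro.from_quat(r.read_state()['eef_rot']).as_matrix();print(M.round(3))
E
python3 -m pendant '0 0.03 0 0 0 0;0 0.06 0 0 0 0;-0.1 0.06 0 0 0 0;-0.25 0.06 0 0 0 0;-0.4 0.06 0 0 0 0;-0.5 0.06 0 0 0 0;-0.5 0.06 0 0 0 0'
python3 -c "
from m import *
s=r.read_state();print(s['joint_positions'].round(2),s['time'],togo([.44,.3,.18]))"
```

```text
time: 7.4
ee_pos: [0.4375, 0.0574, 0.0551]
eef_rot: [-0.019, 0.707, 0.019, 0.707]
ft_force: [-0.3, -0.4, 0.0]
width: 0.0005
(np.float64(10.413449142573254), 6, array([ 10.4, 325.5,  55.4, 280.2, 100.5, 235.5]))
[[ 0.    -0.052  0.999]
 [-0.     0.999  0.052]
 [-1.    -0.    -0.   ]]
time: 8.15
ee_pos: [0.4384, 0.0734, 0.1828]
eef_rot: [-0.02, 0.705, 0.018, 0.709]
ft_force: [0.3, -0.7, -0.7]
width: 0.0005
[ 1.19  0.06 -1.45  1.92  0.07  1.21  1.34] 8.15 0.008 0.905 0.055 0.000 0.000 0.000
```

```bash
python3 -m pendant '0 0.12 0 0.05 0 0;0 0.24 0 0.1 0 0;0 0.36 0 0.15 0 0;0 0.5 0 0.2 0 0;0 0.64 0 0.25 0 0;0 0.78 0 0.3 0 0;0 0.9 0 0.35 0 0;0 0.95 0 0.4 0 0'
python3 - <<'E'
from m import *
p,d=look('top','top6');print(phase(p,d),r.read_state()['joint_positions'].round(2))
cv2.imwrite('pics/c6.png',cv2.resize(p[170:345,220:395],(600,600)))
try:
  c,pm,tip,ln,pegs,lids=measure(p,d);print('pointer',pm,ang(pm-C),ang(ln))
  for q,a,f in lids:print('lid',q.round(4),a,round(f,2),np.hypot(*(q[:2]-C)).round(4),ang(q[:2]-C).round(2))
except Exception as e:print(e)
E
```

```text
time: 8.95
ee_pos: [0.422, 0.3131, 0.1787]
eef_rot: [0.191, 0.682, -0.191, 0.68]
ft_force: [-0.2, 0.5, -0.2]
width: 0.0005
(np.float64(10.54682587549686), 8, array([ 10.6, 325.5,  55.4, 280.4, 100.6, 235.8, 145.5, 190.5])) [ 0.28  0.36 -1.19  1.74  0.35  1.28  0.03]
pointer [0.40158448 0.06583472] 179.50455760418058 181.45953
lid [0.6192 0.0988 0.0851] 162 0.9 0.0621 33.6
lid [0.6147 0.0264 0.0752] 215 0.9 0.0606 321.16
lid [0.5511 0.122  0.0853] 222 0.88 0.0599 105.88
lid [0.5444 0.0062 0.0755] 154 0.91 0.0626 248.36
lid [0.5083 0.0682 0.0852] 313 1.0 0.0593 176.28
```

View pics/c6.png

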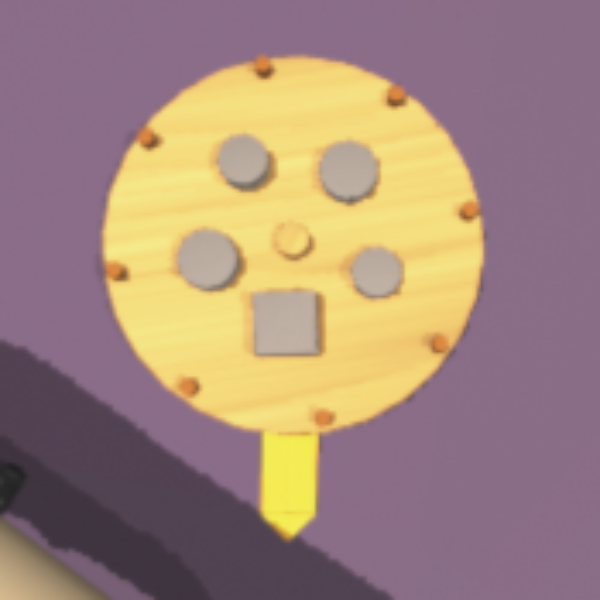

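The picture shows the box at (287,323) in the crop, slightly left of the line from the stub (293,240) to the pointer tip (289,540). The ray-cast numbers give 176.3° against 179.5°, and pixel parallax gives about 2.7°. That leaves +3° still to push. I'll use the peg at 145.5°, which keeps joint 3 away from its limit.

```bash
python3 -c "
from m import *
arc([124],z=.18);arc([124],z=.055)"
```

```text
124.0: -0.006 -0.331 0.545 0.285 -0.002 0.000
 124.0: 0.494 -0.331 0.547 0.285 -0.002 0.000
```

```bash
python3 -m pendant '0 -0.06 0.11 0.06 0 0;0 -0.13 0.22 0.12 0 0;0 -0.2 0.33 0.18 0 0;0 -0.26 0.44 0.24 0 0;0 -0.32 0.53 0.285 0 0;0 -0.331 0.546 0.285 0 0;0 -0.331 0.546 0.285 0 0'
python3 -c "
from m import *
arc([124],z=.18);arc([124],z=.055);print(r.read_state()['joint_positions'].round(2))"
```

```text
time: 9.7
ee_pos: [0.4975, 0.167, 0.1791]
eef_rot: [0.331, 0.625, -0.331, 0.625]
ft_force: [-0.1, 0.6, 0.1]
width: 0.0005
 124.0: -0.004 0.003 -0.023 0.002 -0.000 0.001
 124.0: 0.496 0.003 -0.023 0.002 -0.000 0.001
[ 0.51  0.31 -1.07  1.74  0.28  1.26 -0.03]
```

```bash
python3 -m pendant '0.1 0 0 0 0 0;0.2 0 0 0 0 0;0.3 0 0 0 0 0;0.4 0 0 0 0 0;0.47 0 0 0 0 0;0.49 0 0 0 0 0;0.49 0 0 0 0 0'
python3 -c "
from m import *
s=r.read_state();print(ang(s['ee_pos'][:2]-C),np.hypot(*(s['ee_pos'][:2]-C)))
arc([130,134,137,139,141.2])
p,d=look('top','top7');print(phase(p,d))"
```

```text
time: 10.4
ee_pos: [0.4972, 0.1685, 0.0573]
eef_rot: [0.33, 0.625, -0.331, 0.625]
ft_force: [0.5, 0.2, 0.3]
width: 0.0004
124.03574008759641 0.1256210050785415
 130.0: 0.013 -0.054 -0.015 -0.067 -0.000 0.000
 134.0: 0.013 -0.090 -0.010 -0.113 -0.000 0.000
 137.0: 0.013 -0.117 -0.005 -0.148 -0.000 0.000
 139.0: 0.013 -0.134 -0.000 -0.171 -0.000 0.000
 141.2: 0.013 -0.153 0.005 -0.197 -0.000 0.000
(np.float64(10.546495126292552), 6, array([ 10.5, 325.6,  55.4, 280.4, 235.7, 190.7]))
```

```bash
python3 -m pendant '0.01 -0.03 -0.01 -0.035 0 0;0.01 -0.06 -0.014 -0.07 0 0;0.01 -0.09 -0.01 -0.11 0 0;0.01 -0.115 -0.005 -0.145 0 0;0.01 -0.13 -0.001 -0.165 0 0;0.01 -0.142 0.002 -0.182 0 0;0.01 -0.148 0.004 -0.19 0 0;0.01 -0.148 0.004 -0.19 0 0'
python3 -c "
from m import *
s=r.read_state();print(ang(s['ee_pos'][:2]-C))
arc([140,141,142])
p,d=look('top','top8');print(phase(p,d))"
```

```text
time: 11.25
ee_pos: [0.468, 0.1461, 0.0555]
eef_rot: [0.239, 0.665, -0.239, 0.666]
ft_force: [-0.6, -0.1, -0.0]
width: 0.0005
140.59625533414626
 140.0: 0.006 0.005 -0.005 0.006 0.001 -0.000
 141.0: 0.006 -0.004 -0.005 -0.006 0.001 -0.000
 142.0: 0.006 -0.013 -0.005 -0.018 0.001 -0.000
(np.float64(13.316192504774502), 6, array([ 13. , 328.4,  58.2, 283.3, 238.6, 193.4]))
```

The peg phase has moved 2.8°, as intended. I'll back off tangentially, lift, move aside and check from both cameras.

```bash
python3 -m pendant '0 0.03 0 0 0 0;0 0.06 0 0 0 0;-0.1 0.06 0 0 0 0;-0.25 0.06 0 0 0 0;-0.4 0.06 0 0 0 0;-0.5 0.06 0 0 0 0;-0.5 0.06 0 0 0 0;-0.5 0.06 0 0 0 0'
python3 -m pendant '0 0.1 -0.1 0 0 0;0 0.2 -0.2 0 0 0;0 0.3 -0.3 0 0 0;0 0.4 -0.4 0 0 0;0 0.5 -0.45 0 0 0;0 0.55 -0.45 0 0 0;0 0.55 -0.45 0 0 0;0 0.55 -0.45 0 0 0'
python3 - <<'E'
from m import *
p,d=look('top','top9');q,e=look('scene','scene9');print(phase(p,d))
c,pm,tip,ln,pegs,lids=measure(p,d);print('pointer',pm,ang(pm-C),ang(ln))
for t,a,f in lids:print('lid',t.round(4),a,round(f,2),np.hypot(*(t[:2]-C)).round(4),ang(t[:2]-C).round(2))
# same-height reference: midpoint of all pegs (top view) vs box lid rectangle centre; scene: pegs mean, box lid top-face
h=cv2.cvtColor(q,40).astype(int);X=cloud('scene',e);near=np.hypot(X[...,0]-.57,X[...,1]-.064)<.15
P=[X[l] for c,a,l in blobs(near&(h[...,0]<18)&(h[...,1]>100)&(X[...,2]>.06)&(X[...,2]<.08),8)]
P=np.array([np.median(x,0) for x in P]);P=P[np.hypot(P[:,0]-.5735,P[:,1]-.064)>.09];print(len(P),P.mean(0))
for c,a,l in blobs(near&(h[...,1]<70)&(X[...,2]>.083),20):print('scene lid top',X[l].mean(0).round(4),a)
y=(h[...,0]>=22)&(h[...,0]<=34)&(h[...,1]>130)&(X[...,2]<.02)&(X[...,2]>.006)&(abs(X[...,0]-.4)<.07)&(abs(X[...,1]-.065)<.05)
print('scene pointer',np.median(X[y],0),y.sum())
cv2.imwrite('pics/c9.png',np.hstack([cv2.resize(p[180:340,230:390],(400,400)),cv2.resize(q[150:310,240:400],(400,400))]))
E
```

```text
time: 12.1
ee_pos: [0.4775, 0.1581, 0.1801]
eef_rot: [0.239, 0.665, -0.239, 0.666]
ft_force: [-0.7, -0.4, -0.4]
width: 0.0003
time: 12.9
ee_pos: [0.4772, 0.3352, 0.1787]
eef_rot: [0.238, 0.666, -0.239, 0.665]
ft_force: [-0.9, 0.1, -0.3]
width: 0.0006
(np.float64(13.371892088736384), 8, array([ 13.2, 328.3,  58.2, 283.4, 103.3, 238.6, 148.5, 193.4]))
pointer [0.42065415 0.06316485] 180.48191357062245 240.16356
lid [0.6174 0.1012 0.0849] 162 0.96 0.062 36.41
lid [0.6164 0.0291 0.0754] 216 0.86 0.0603 324.15
lid [0.5478 0.1211 0.0852] 225 0.88 0.0601 109.13
lid [0.5476 0.0054 0.0751] 150 0.89 0.0622 251.36
lid [0.508  0.0653 0.0854] 317 1.01 0.0596 179.12
8 [0.57325857 0.06506431 0.06925176]
scene lid top [0.5129 0.0655 0.0855] 221
scene lid top [0.5541 0.1218 0.0855] 167
scene lid top [0.6234 0.1022 0.0856] 133
scene pointer [nan nan nan] 0
  return _methods._mean(a, axis=axis, dtype=dtype,
  ret = um.true_divide(
```

View pics/c9.png

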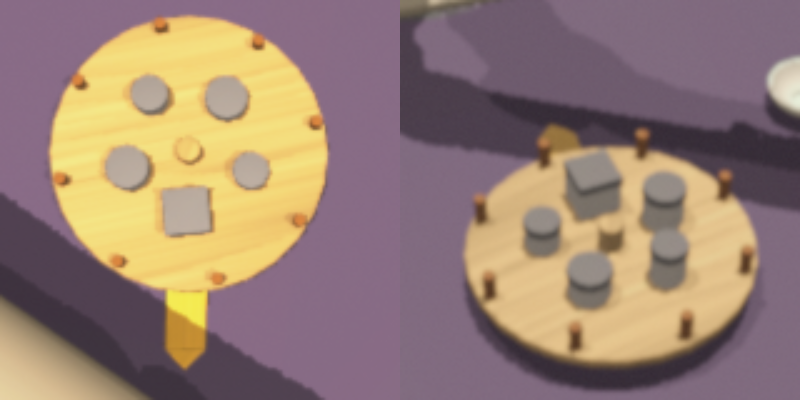

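In the picture the box sits at (186,210) in the top crop. It is on the line from the stub (188,150) to the pointer tip (185,368). Peg phase was 13.3° with the finger in contact and 13.4° after release, so the deck is standing still.

```bash
python3 -c "
from bench import close_job
print(close_job())"
```

```text
the job is handed in; nothing more can be done
None
```

The square box is at the front, in line with the brass pointer to within about half a degree, and I've handed the job in. I used the shut fingertips to push two rim pegs, turning the deck about 72° counter-clockwise in all: one long gentle push, then a 3° correction. I then backed off, lifted clear and moved aside, at about 13 s on the clock.

**Last checks:**
- **Alignment:** the box stands at 179.1° from the top camera and 179.6° from the scene camera, against 179.4–179.5° for the pointer. At the box's distance from the axis that is about 0.5 mm sideways.
- **Standing still:** the peg angle was the same before and after I let go, to within 0.06°.
- **Forces and contact:** the force readings never rose above about 2 N. The pots kept their places on the deck in the pictures, and nothing else on the counter was in the fingers' path.

**Failed or disagreed:**
- **Pointer direction:** it comes from the earlier, unshadowed pictures. In the last top picture the arm's shadow covered part of the pointer, so that reading (180.5°) is not reliable. The scene camera's pointer mask found nothing.
- **Carousel centre:** the two cameras disagree by about 6 mm on where the centre lies, so I compared the box only with the centre seen in the same picture.

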